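# Ready the edge burnisher: click on the head, set in the dust tray

## Task

Get the leather-edge burnisher ready to run: first push the grooved wooden burnishing head fully home onto the machine's square drive, turning it until the square drops in and pressing until the spring ball clicks. Then set the dust tray into the cradle beside the spindle, without dropping it, so that it lies flat and holds the interlock lever down. Leave both there and do not push the other things on the bench about.

Things in the scene. Friction and masses are not known exactly. Their poses are not given: they have to be found in the camera images.
- head: Burnishing head, 0.3 kg, upright on the bench: grooved hardwood wheel 60 mm in diameter, 36 mm tall, with a steel hub on top (66 mm overall). Origin at the centre of its underside, z up. A square socket 21.2 mm wide, 30 mm deep opens in the underside, sides along the head's x and y; inside, a groove round all four walls (8 to 17 mm above the mouth) takes the ball any of four ways round.
- hub (a point): On the head's axis, 51 mm above its underside: middle of the plain steel hub, a block 40 mm along the head's x, 26 mm along its y, 30 mm tall (36 to 66 mm above the underside). Grip its two long flats, closing along y.
- seat (a point): Centre of the spindle's round steel shoulder (36 mm across), 85 mm above the bench, where the underside of the fully home head rests. z up; x and y are the burnisher's axes, not the drive's angle. Below it is the fixed grey housing, 150 (x) by 130 (y) by 70 mm tall.
- drive_top (a point): Top of the spindle, 28 mm above the shoulder: a round pilot nose (19.6 mm, coned to 13 mm, 6 mm tall) on an upright 20 mm square drive, 22 mm tall. Axes as seat; the drive's own angle is unknown, anything (the square repeats every 90 degrees); its brake holds (2 N m). The pilot enters the socket at any angle; then it stops 21 to 22 mm above home unless within 3 to 5 degrees of square.
- ball_level (a point): On the spindle axis, 12.5 mm above the shoulder, the height of the spring ball that stands 2.5 mm out of one face of the drive. Once on the square, the socket's mouth meets the ball about 16 mm above home; from there it needs some 8 to 20 N of push until the click, just before home.
- ball (a joint): The spring ball of the drive: 0 when fully out (also before the head is fitted, and again once it has clicked into the socket's groove), negative in m when pushed in, about -0.001 to -0.0025 while the socket's lip rides over it.
- tray: Dust tray of plain aluminium, 0.36 kg: open box 100 mm (x) by 80 mm (y), 25 mm tall, with an upright wooden grip across its middle: 14 mm thick along the tray's x, 56 mm long along its y, from 34 to 62 mm above the underside. Pick it by the grip from above, closing along x. Origin at the centre of the underside, z up. Either way round fits.
- cradle (a point): Centre of the tray's resting place in the burnisher's cradle, on top of its two support rails, 14 mm above the bench and 150 mm from the spindle axis towards the burnisher's -y; axes as seat. The cradle's walls stand 22 mm above the bench and leave 108 mm (x) by 88 mm (y) for the tray, whose x goes along the cradle's x. A tray fully home has its origin here.
- interlock (a joint): Hinged limit-switch lever at the cradle's -y wall, its 40 mm steel arm slanting up into the cradle, tip about 12 mm above the rails. 0 when free, grows in rad as it is pressed down, about 0.32 under a home tray; springs back with under 1 N, so the tray's weight holds it down.
- spool: Bystander: wooden thread spool, 30 mm in diameter, 32 mm tall, upright. Origin at the underside.
- cone: Bystander: wooden burnishing cone, 52 mm in diameter at the foot, 64 mm tall, with no hub and no socket. Origin at the underside.
- tin: Bystander: flat wax tin, 72 mm in diameter, 28 mm tall. Origin at the underside.
- jar: Bystander: amber glass jar, 60 mm in diameter, 75 mm tall. Origin at the underside.
- hammer: Bystander: cobbler's hammer lying along its x. Origin under its middle.
- awl: Bystander: awl with a wooden handle, 170 mm, lying along its x.
- last: Bystander: wooden shoe last, 235 mm long along its x, toe at +x, 77 mm tall. Origin at the underside.
Mind the look-alikes: they are no part of the job. Leave any purple or yellow look-alike of the head alone.

How it is judged:
By the outcome, as a careful person would: the job done as asked, in the order asked, and still so for the second after the job is handed in, with the robot touching nothing.
It also fails if it takes over 72 s, if anything falls off the work surface, if the arm or the gripper's body presses on something with over 40 N, if the wrist force passes 120 N, or if a joint passes its speed limit or range.

## Robot

A 6-joint arm with a two-finger parallel gripper is mounted at the origin on the work surface. World frame = base frame: x ahead of the robot, y to its left, z up, the work surface at z = 0. Lengths are in mm, angles in rad, forces in N, time in s.
With the tool pointing down it reaches from about 350 to 975 mm from the base axis. Payload 7.1 kg.
Tool frame: the origin (TCP) lies at the very end of the fingers, on their centre line; the grasp point (between the pads) lies ctrl.hold_point_z behind it (ctrl.hold_point_z is the distance from the TCP to the grasp point, in mm); z points along the fingers, y is the line along which they close (so a half turn about z gives the same grasp; the last joint's range is limited). The gripper opens to 88 mm and grips with 3 to 60 N. Pads are 20 mm wide; open, the fingers measure 115 mm over their backs; the gripper's body (75 mm by 178 mm) begins 61 mm behind the grasp point.
Start: joints at [-1.143, 0.423, 1.63, -0, 1.089, -0.019], TCP at [270.066, -563.622, 222.675] pointing down, gripper open.
Joint ranges: [-3, 3], [-0.9, 2.11], [0.09, 2.58], [-1.31, 4.45], [0.11, 2.69], [-2.54, 2.54]. Speed limits (rad/s): [2.39, 2.39, 3.01, 3.14, 3.14, 3.14].

## Interface

Orientations are given as a rotation vector (axis times angle).
In Python, from workcell import ctrl gives the robot as it stands. The module is installed in compiled form; this text tells all that it offers.
- The arm moves only by the shell command python3 -m creep 'ROWS'. ROWS is JSON, a list of rows, each an object with "translation": the shift along the tool's x, y, z in mm, a list of three; "angular": the turn, a rotation vector about the tool's x, y, z in rad, a list of three; "jaw": the opening, from 0 (shut) to 1 (fully open). A call has exactly 8 rows; each row is the pose to reach, as a shift and turn from the pose commanded when the call began, along the tool's axes at that moment; what a row does not reach only later rows make up. A row lasts 1/8 s, in which the tool goes at most 62.5 mm and 10.7 degrees, less where a joint would pass 70% of its speed; a pose out of reach is approached as far as the arm can. A call with a gripper value outside its range is refused whole. The fingers move at their own pace and stop on an object; the grip force is fixed at half the most. Time passes only in rows, so rows that repeat a pose let the fingers close, or fill a call up. It gives the time, the measured TCP pose, the force, the opening and the grip force at its end, in the units of the state.
- ctrl.get_obs(): the state, without advancing time (a new reading comes with each control period).
- ctrl.get_image(name): name is "side" or "top"; returns the picture (480x640x3 uint8, red, green, blue); there is no depth.
- ctrl.camera_info(name): a dict with "camera_matrix" (3x3 intrinsics, pixels), "distortion" ([k1, k2, p1, p2, k3] as OpenCV has them; the pictures are not rectified), "world_from_camera" (4x4, takes a point from camera to world coordinates). Camera axes: x right, y up, looking along -z (the intrinsics and any distortion apply to the point x, -y, -z); pixel columns grow to the right and rows downward; lengths in mm; the calibration is good to about 2 mm. A picture is of the moment at which its call begins. camera_info takes no time and is no camera call.
- ctrl.close_job(): hands the job in; it is judged then, once.
Trained networks look in the newest picture that a camera, given by its name, has taken for a name from the list of things; names that differ only in an ending like _2 or _b are one class to them, and where a whole thing is asked for, a point or a joint stands for the part that bears it (a point fixed in the world has none). Each returns a list of dicts, best first, with "score" (0 to 1); they miss things now and then, are a little off and sometimes report something else, mostly with a low value. They report only what shows in the picture. A call takes as long as a camera call. They do not tell look-alikes from the thing itself.
- ctrl.look_for(camera, label): "rect" ([left, top, right, bottom] in pixels, round what is visible of it).
The state is a dict: "t": time; "qpos": joint angles; "qvel": joint speeds; "joint_torque": joint torques, N m; "ee_pos": TCP position; "orientation": TCP orientation; "ft_force": force on the tool from outside, world axes, zero at the start; "moment": the same for the moment, N m; "width": finger opening in mm; "grasp_force": force on a finger pad.
Only numpy, scipy, OpenCV 4.12 (cv2) and the standard library are available. Lean on these libraries where they do the work, as an engineer would, in place of code of your own. Each camera call takes 0.05 s, during which the arm holds its last target. There are 200 camera calls.

## Working session

There is one attempt and no reset: what is moved stays moved. The work goes in short steps, Python scripts to look and compute and a shell command to move; the robot and the scene stay as the last step left them, time stands still between calls to the robot, and variables do not carry over. Pictures are saved under pics/ and viewed, at most 10 in all, crops included, and the job is handed in when it is done.

```bash
mkdir -p pics; python3 - <<'E'
from workcell import ctrl
import cv2,numpy as np
for c in("top","side"):
    im=ctrl.get_image(c); cv2.imwrite(f"pics/{c}1.png",im[:,:,::-1])
    i=ctrl.camera_info(c); print(c,np.round(i["camera_matrix"],1).tolist(),i["distortion"],np.round(i["world_from_camera"],3).tolist())
    for l in("head","tray","seat","interlock","cone"):
        print(l,[(np.round(d["rect"]).tolist(),round(d["score"],2)) for d in ctrl.look_for(c,l)])
print(ctrl.hold_point_z,ctrl.get_obs())
E
```

```text
top [[562.2, 0.0, 310.1], [0.0, 562.2, 238.7], [0.0, 0.0, 1.0]] [-0.11211162  0.          0.          0.          0.        ] [[-0.024, 0.995, -0.094, 427.481], [-1.0, -0.023, 0.011, 8.974], [0.009, 0.094, 0.996, 1580.415], [0.0, 0.0, 0.0, 1.0]]
head [([349.0, 313.0, 374.0, 335.0], 0.95), ([373.0, 273.0, 396.0, 294.0], 0.64), ([337.0, 266.0, 356.0, 289.0], 0.62)]
tray [([383.0, 186.0, 426.0, 233.0], 0.79), ([354.0, 236.0, 363.0, 250.0], 0.73)]
seat [([212.0, 213.0, 329.0, 283.0], 0.55)]
interlock [([302.0, 234.0, 316.0, 239.0], 0.42)]
cone [([444.0, 234.0, 463.0, 253.0], 0.56)]
side [[594.9, 0.0, 312.5], [0.0, 594.9, 235.8], [0.0, 0.0, 1.0]] [0.03054907 0.         0.         0.         0.        ] [[0.993, 0.076, -0.091, 456.201], [-0.119, 0.68, -0.723, -916.911], [0.007, 0.729, 0.684, 973.528], [0.0, 0.0, 0.0, 1.0]]
head [([190.0, 302.0, 223.0, 341.0], 0.8), ([251.0, 283.0, 280.0, 323.0], 0.65), ([245.0, 324.0, 274.0, 363.0], 0.62)]
tray [([331.0, 339.0, 402.0, 400.0], 0.77)]
seat [([254.0, 175.0, 349.0, 286.0], 0.69)]
interlock []
cone [([316.0, 418.0, 350.0, 455.0], 0.63)]
18.700000000000003 {'t': 0.6, 'qpos': array([-1.14298186e+00,  4.23060220e-01,  1.62990212e+00,  3.06104501e-05,
        1.08861211e+00, -1.90124114e-02]), 'qvel': array([ 0.00032018, -0.00020381,  0.00101692, -0.0004459 , -0.00094598,
        0.00022973]), 'joint_torque': array([ 3.07317323e-04, -5.44297636e+01, -2.73931789e+01,  6.43372536e-02,
        1.71556341e-02, -1.94841220e-05]), 'ee_pos': array([ 270.0828372 , -563.61191344,  222.69908456]), 'orientation': array([3.06350711e+00, 6.96025261e-01, 4.75192882e-05]), 'ft_force': array([ 0.40586218, -0.32148353,  0.27818941]), 'moment': array([0.01589241, 0.02315222, 0.00337534]), 'grasp_force': 0.0, 'width': 87.69382077224913}
```

```bash
python3 - <<'E'
import cv2,numpy as np
t=cv2.imread("pics/top1.png");s=cv2.imread("pics/side1.png")
cv2.imwrite("pics/topc.png",cv2.resize(t[180:350,205:470],(795,510),interpolation=cv2.INTER_CUBIC))
cv2.imwrite("pics/sidec.png",cv2.resize(s[165:465,170:430],(676,600)if 0 else (520,600),interpolation=cv2.INTER_CUBIC))
E
```

```text
(no output)
```

View pics/topc.png

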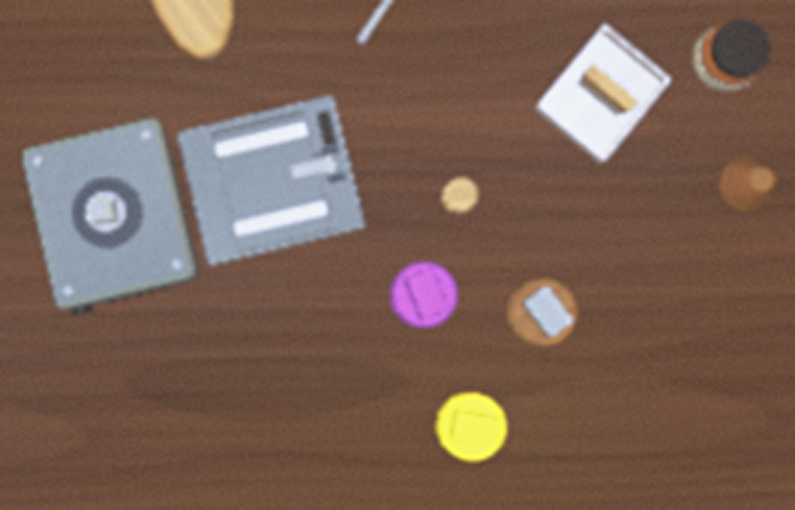

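View pics/sidec.png

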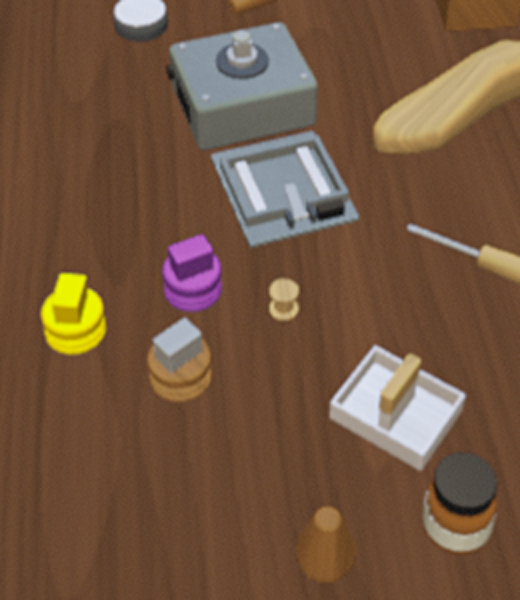

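The steel-hubbed brown wheel at top px (387,284), side px (260,345) is the head. Purple (346,278) and yellow (362,322) are look-alikes; the cone (454,241) has no hub. I'll confirm it in an enlarged composite and measure.

```bash
cat > h.py <<'E'
import cv2,numpy as np
from workcell import ctrl
def avg(c,n=6): return np.mean([ctrl.get_image(c).astype(float) for _ in range(n)],0).astype(np.uint8)
F=np.diag([1,-1,-1.])
def ray(c,uv):
    i=ctrl.camera_info(c);W=i["world_from_camera"]
    p=cv2.undistortPoints(np.array(uv,float).reshape(-1,1,2),np.array(i["camera_matrix"]),np.array(i["distortion"])).reshape(-1,2)
    d=np.c_[p,np.ones(len(p))]@F@W[:3,:3].T
    return W[:3,3],d
def onz(c,uv,z):
    o,d=ray(c,uv); return o+d*((z-o[2])/d[:,2])[:,None]
def proj(c,P):
    i=ctrl.camera_info(c);W=np.linalg.inv(i["world_from_camera"])
    q=(np.reshape(P,(-1,3))@W[:3,:3].T+W[:3,3])@F
    return cv2.projectPoints(q.reshape(-1,1,3),np.zeros(3),np.zeros(3),np.array(i["camera_matrix"]),np.array(i["distortion"]))[0].reshape(-1,2)
E
python3 - <<'E'
from h import *
T=avg("top");S=avg("side")
cv2.imwrite("pics/T.png",T[:,:,::-1]);cv2.imwrite("pics/S.png",S[:,:,::-1])
def crop(I,u,v,w,h,k): return cv2.resize(I[v:v+h,u:u+w,::-1],(w*k,h*k),interpolation=cv2.INTER_CUBIC)
k=10
o=np.vstack([np.hstack([crop(T,225,235,30,30,k),crop(T,372,270,30,30,k)]),np.hstack([crop(S,274,172,30,30,k),crop(S,243,320,30,30,k)])])
cv2.imwrite("pics/comp.png",o)
def seg(name,c,I,box,f,zs):
    u,v,w,h=box;k=4
    R=cv2.resize(I[v:v+h,u:u+w],(w*k,h*k),interpolation=cv2.INTER_CUBIC).astype(int)
    m=f(R[...,0],R[...,1],R[...,2]).astype(np.uint8)
    C=max(cv2.findContours(m,0,1)[0],key=cv2.contourArea)
    M=cv2.moments(C); 
    P=((C.reshape(-1,2)+.5)/k-.5+[u,v])
    Q=onz(c,P,zs)[:,:2].astype(np.float32)
    M=cv2.moments(Q.reshape(-1,1,2));print(name,c,"rect",np.round(cv2.minAreaRect(Q)[0],1),np.round(cv2.minAreaRect(Q)[1],1),round(cv2.minAreaRect(Q)[2],1),"cen",round(M["m10"]/M["m00"],1),round(M["m01"]/M["m00"],1),"px",P.min(0),P.max(0))
gray=lambda r,g,b:(abs(r-b)<45)&(b>115)
blue=lambda r,g,b:(b>r-5)&(b>80)
seg("hub","top",T,(372,270,30,30),gray,66)
seg("tray","top",T,(378,182,54,58),lambda r,g,b:(abs(r-b)<50)&(b>120),25)
seg("grip","top",T,(395,198,26,24),lambda r,g,b:(r-b>50),62)
seg("tray","side",S,(325,334,84,70),lambda r,g,b:(abs(r-b)<50)&(b>110),25)
seg("house","top",T,(208,215,64,72),blue,70)
seg("cradle","top",T,(262,208,70,64),blue,11)
seg("nose","top",T,(230,241,20,20),lambda r,g,b:b>165,110)
E
```

```text
hub top rect [ 444.  -213.1] [44.1 29.9] 36.3 cen 444.2 -212.9 px [379.125 274.875] [395.875 292.125]
tray top rect [ 647.1 -278.8] [ 85.8 107. ] 48.6 cen 647.2 -278.6 px [383.375 187.375] [428.375 233.625]
grip top rect [ 645.1 -277.2] [52.  14.9] 48.5 cen 645.3 -277.0 px [399.625 201.875] [416.125 216.125]
tray side rect [ 643.5 -284.2] [ 97.3 107.6] 48.7 cen 642.7 -286.6 px [334.625 336.875] [402.375 399.375]
house top rect [540.5 180.1] [151.  129.8] 12.6 cen 541.0 180.3 px [212.125 219.375] [269.875 282.125]
cradle top rect [573.9  34.4] [130.  152.9] 12.4 cen 573.9 34.5 px [263.875 211.625] [325.875 267.875]
nose top rect [540.  178.4] [35.5 35.5] 88.7 cen 540.2 178.4 px [232.875 243.375] [246.375 256.875]
```

View pics/comp.png

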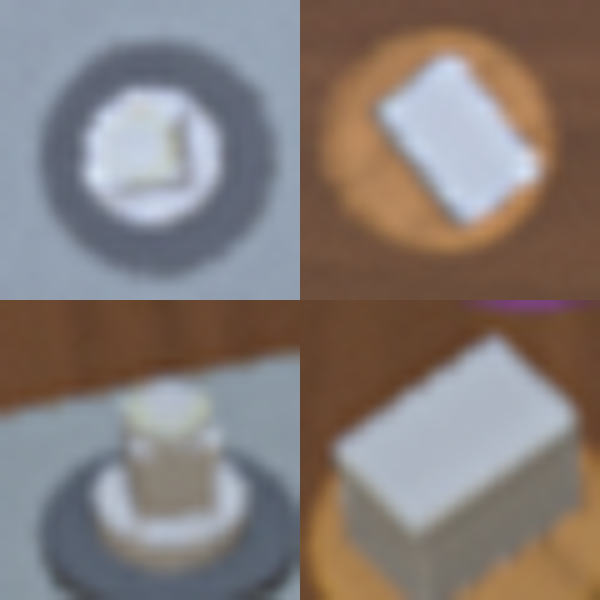

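The crop confirms it: plain steel hub on brown wheel, hub corners visible at side px (262.5,323.5)…(254.5,343). Drive is close to world-aligned. Refine from both views.

```bash
python3 - <<'E'
from h import *
def show(n,c,uv,z):
    P=onz(c,uv,z)[:,:2];d=np.diff(np.vstack([P,P[:1]]),axis=0)
    print(n,c,"mean",P.mean(0).round(1),"len",np.hypot(*d.T).round(1),"ang",np.degrees(np.arctan2(d[:,1],d[:,0])).round(1))
cv=lambda p,cx,cy,u,v:(np.array(p,float)-[cx,cy])/10-.5+[u,v]
show("hub","side",cv([(495,335),(580,415),(415,530),(335,450)],300,300,243,320),66)
show("hub","top",cv([(450,53),(543,165),(467,226),(378,115)],300,0,372,270),66)
show("drive foot","side",cv([(135,516),(216,511)],0,300,274,172),85)
show("drive foot","top",cv([(115,190),(188,182),(182,112)],0,0,225,235),90)
show("shoulder","side",cv([(92,497),(248,497)],0,300,274,172),85)
show("nose","side",cv([(122,408),(212,408)],0,300,274,172),110)
show("shoulder","top",cv([(150,155)],0,0,225,235),85)
# refine by overlap of tray: grip top corners in side view px
for n,P in dict(tray=(646,-278,62),cradle=(574,34,14),spindle=(541,180,113)).items():
    print(n,[proj(c,P).round(1).tolist() for c in("top","side")])
E
```

```text
hub side mean [ 443.1 -213. ] len [25.8 39.8 24.7 39.6] ang [ -54.6 -144.4  124.9   37.2]
hub top mean [ 444.  -213.3] len [39.2 26.4 38.2 25.8] ang [-141.9  126.8   37.2  -51.1]
drive foot side mean [542.  174.6] len [19.2 19.2] ang [ -0.7 179.3]
drive foot top mean [540.1 178. ] len [19.6 18.8 27.3] ang [-85.    4.1 138.4]
shoulder side mean [541.3 180.9] len [36.9 36.9] ang [ -6.3 173.7]
nose side mean [541.2 183. ] len [21.1 21.1] ang [ -6.3 173.7]
shoulder top mean [542.2 181.7] len [0.] ang [0.]
tray [[[408.0, 209.0]], [[369.8, 352.1]]]
cradle [[[295.0, 239.4]], [[311.3, 254.9]]]
spindle [[[238.9, 249.7]], [[290.2, 182.1]]]
```

```bash
cat >> h.py <<'E'
from scipy.spatial.transform import Rotation as Ro
def rel(x,y,z,yaw=None):
    "tool-frame shift and tool-z turn to reach world x,y,z with tool-y heading yaw (deg, mod 180)"
    o=ctrl.get_obs();R=Ro.from_rotvec(o["orientation"]).as_matrix()
    t=R.T@(np.array([x,y,z])-o["ee_pos"]);y0=np.degrees(np.arctan2(R[1,1],R[0,1]))
    d=0 if yaw is None else (yaw-y0+90)%180-90
    print("t",round(o["t"],2),"pos",o["ee_pos"].round(1),"yaw",round(y0,2),"tilt",R[:,2].round(4),"q0,q6",o["qpos"][[0,5]].round(2),"F",o["ft_force"].round(1),"w",round(o["width"],1),"g",round(o["grasp_force"],1))
    print("shift",t.round(1),"turn z",round(-np.radians(d),4))
E
python3 -c "
from h import *
rel(443.6,-213.2,90,-53.3)"
```

```text
t 1.2 pos [ 270.1 -563.6  222.7] yaw -64.4 tilt [-0.  0. -1.] q0,q6 [-1.14 -0.02] F [0.  0.1 0.2] w 88.0 g 0.0
shift [ 307.9 -241.1  132.7] turn z -0.1938
```

```bash
python3 -m creep '[{"translation":[20,-16,0],"angular":[0,0,0],"jaw":1},{"translation":[65,-51,10],"angular":[0,0,-0.03],"jaw":1},{"translation":[115,-90,25],"angular":[0,0,-0.07],"jaw":1},{"translation":[165,-129,45],"angular":[0,0,-0.11],"jaw":1},{"translation":[215,-168,70],"angular":[0,0,-0.15],"jaw":1},{"translation":[265,-207,100],"angular":[0,0,-0.19],"jaw":1},{"translation":[298,-233,125],"angular":[0,0,-0.194],"jaw":1},{"translation":[307.9,-241.1,132.7],"angular":[0,0,-0.194],"jaw":1}]'
python3 -c "
from h import *
rel(443.6,-213.2,39,-53.3)"
```

```text
t: 2.2
ee_pos: [443.1, -209.4, 88.7]
orientation: [-2.978, -0.994, 0.003]
ft_force: [-0.7, -0.1, 0.8]
width: 88.0
grasp_force: 0.0
t 2.2 pos [ 443.1 -209.4   88.7] yaw -53.08 tilt [-0.0025  0.0015 -1.    ] q0,q6 [-0.47  0.46] F [-0.7 -0.1  0.8] w 88.0 g 0.0
shift [-1.8  3.5 49.7] turn z 0.0038
```

```bash
python3 -m creep '[{"translation":[0,0,10],"angular":[0,0,0],"jaw":1},{"translation":[0,0,25],"angular":[0,0,0],"jaw":1},{"translation":[0,0,40],"angular":[0,0,0],"jaw":1},{"translation":[0,0,49],"angular":[0,0,0],"jaw":1},{"translation":[0,0,51],"angular":[0,0,0],"jaw":1},{"translation":[0,0,51],"angular":[0,0,0],"jaw":1},{"translation":[0,0,51],"angular":[0,0,0],"jaw":0.2},{"translation":[0,0,51],"angular":[0,0,0],"jaw":0.2}]'
python3 -c "
from h import *
rel(443.6,-213.2,39,-53.3)"
```

```text
t: 3.2
ee_pos: [443.8, -213.2, 39.3]
orientation: [2.981, 0.989, 0.001]
ft_force: [-0.2, 0.2, -0.1]
width: 71.2
grasp_force: 0.0
t 3.2 pos [ 443.8 -213.2   39.3] yaw -53.28 tilt [ 7.e-04 -3.e-04 -1.e+00] q0,q6 [-0.47  0.46] F [-0.2  0.2 -0.1] w 71.2 g 0.0
shift [-0.2 -0.2  0.3] turn z 0.0003
```

```bash
python3 -m creep '[{"translation":[0,0,0],"angular":[0,0,0],"jaw":0},{"translation":[0,0,0],"angular":[0,0,0],"jaw":0},{"translation":[0,0,0],"angular":[0,0,0],"jaw":0},{"translation":[0,0,0],"angular":[0,0,0],"jaw":0},{"translation":[0,0,0],"angular":[0,0,0],"jaw":0},{"translation":[0,0,0],"angular":[0,0,0],"jaw":0},{"translation":[0,0,0],"angular":[0,0,0],"jaw":0},{"translation":[0,0,0],"angular":[0,0,0],"jaw":0}]'
python3 -c "
from h import *
rel(443.6,-213.2,200)"
```

```text
t: 4.2
ee_pos: [443.1, -212.9, 38.9]
orientation: [-2.981, -0.989, 0.001]
ft_force: [-1.6, 2.2, 2.3]
width: 25.7
grasp_force: 30.0
t 4.2 pos [ 443.1 -212.9   38.9] yaw -53.29 tilt [-9.e-04  5.e-04 -1.e+00] q0,q6 [-0.47  0.46] F [-1.6  2.2  2.3] w 25.7 g 30.0
shift [ 1.000e-01  4.000e-01 -1.611e+02] turn z -0.0
```

```bash
python3 -m creep '[{"translation":[0,0,-5],"angular":[0,0,0],"jaw":0},{"translation":[0,0,-20],"angular":[0,0,0],"jaw":0},{"translation":[0,0,-45],"angular":[0,0,0],"jaw":0},{"translation":[0,0,-75],"angular":[0,0,0],"jaw":0},{"translation":[0,0,-105],"angular":[0,0,0],"jaw":0},{"translation":[0,0,-130],"angular":[0,0,0],"jaw":0},{"translation":[0,0,-145],"angular":[0,0,0],"jaw":0},{"translation":[0,0,-150],"angular":[0,0,0],"jaw":0}]'
python3 -c "
from h import *
rel(541.6,181.3,189,2)
rel(541.6,181.3,189,-88)"
```

```text
t: 5.2
ee_pos: [443.9, -213.4, 190.1]
orientation: [2.98, 0.989, 0.002]
ft_force: [0.9, -0.3, -4.2]
width: 25.7
grasp_force: 30.0
t 5.2 pos [ 443.9 -213.4  190.1] yaw -53.29 tilt [ 1.7e-03 -8.0e-04 -1.0e+00] q0,q6 [-0.47  0.46] F [ 0.9 -0.3 -4.2] w 25.7 g 30.0
shift [ 314.2 -258.     0.9] turn z -0.965
t 5.2 pos [ 443.9 -213.4  190.1] yaw -53.29 tilt [ 1.7e-03 -8.0e-04 -1.0e+00] q0,q6 [-0.47  0.46] F [ 0.9 -0.3 -4.2] w 25.7 g 30.0
shift [ 314.2 -258.     0.9] turn z 0.6058
```

```bash
python3 -m creep '[{"translation":[15,-12,0],"angular":[0,0,-0.03],"jaw":0},{"translation":[50,-41,0],"angular":[0,0,-0.12],"jaw":0},{"translation":[95,-78,0],"angular":[0,0,-0.27],"jaw":0},{"translation":[145,-119,0],"angular":[0,0,-0.44],"jaw":0},{"translation":[195,-160,0],"angular":[0,0,-0.61],"jaw":0},{"translation":[245,-201,0],"angular":[0,0,-0.77],"jaw":0},{"translation":[287,-236,0],"angular":[0,0,-0.9],"jaw":0},{"translation":[308,-253,0],"angular":[0,0,-0.965],"jaw":0}]'
python3 -c "
from h import *
rel(541.6,181.3,165,2)"
```

```text
t: 6.2
ee_pos: [539.1, 176.8, 188.0]
orientation: [-2.175, -2.266, 0.001]
ft_force: [-0.3, -0.7, -2.9]
width: 25.7
grasp_force: 30.0
t 6.2 pos [539.1 176.8 188. ] yaw 2.33 tilt [-0.001  0.    -1.   ] q0,q6 [0.3  0.25] F [-0.3 -0.7 -2.9] w 25.7 g 30.0
shift [ 4.4  2.7 23. ] turn z 0.0057
```

```bash
python3 -m creep '[{"translation":[2,1,2],"angular":[0,0,0],"jaw":0},{"translation":[4,2,6],"angular":[0,0,0],"jaw":0},{"translation":[6,2.4,10],"angular":[0,0,0],"jaw":0},{"translation":[6,2.4,14],"angular":[0,0,0],"jaw":0},{"translation":[6,2.4,16],"angular":[0,0,0],"jaw":0},{"translation":[6,2.4,16],"angular":[0,0,0],"jaw":0},{"translation":[6,2.4,16],"angular":[0,0,0],"jaw":0},{"translation":[6,2.4,16],"angular":[0,0,0],"jaw":0}]'
python3 - <<'E'
from h import *
rel(541.6,181.3,165,2)
S=ctrl.get_image("side")
cv2.imwrite("pics/ins.png",cv2.resize(S[110:230,230:350,::-1],(600,600),interpolation=cv2.INTER_CUBIC))
E
```

```text
t: 7.2
ee_pos: [541.5, 179.9, 173.2]
orientation: [2.182, 2.26, 0.0]
ft_force: [-0.6, 0.7, -1.7]
width: 26.5
grasp_force: 30.0
t 7.2 pos [541.5 179.9 173.2] yaw 2.01 tilt [ 3.e-04  1.e-04 -1.e+00] q0,q6 [0.3  0.26] F [-0.6  0.7 -1.7] w 26.5 g 30.0
shift [1.4 0.2 8.2] turn z 0.0001
```

View pics/ins.png

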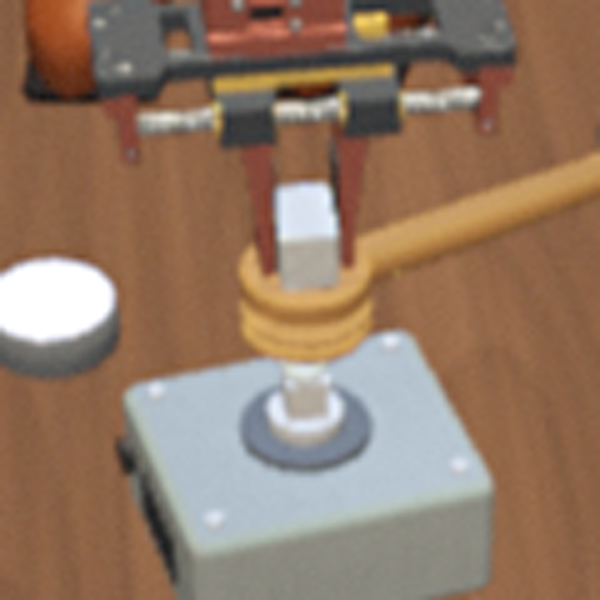

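The head hangs centred above the drive (head axis px ≈306, drive ≈308 in the crop), faces nearly parallel. Lower onto the pilot.

```bash
python3 -m creep '[{"translation":[1.4,0,4],"angular":[0,0,0],"jaw":0},{"translation":[1.4,0,9],"angular":[0,0,0],"jaw":0},{"translation":[1.4,0,14],"angular":[0,0,0],"jaw":0},{"translation":[1.4,0,18],"angular":[0,0,0],"jaw":0},{"translation":[1.4,0,22],"angular":[0,0,0],"jaw":0},{"translation":[1.4,0,25],"angular":[0,0,0],"jaw":0},{"translation":[1.4,0,28],"angular":[0,0,0],"jaw":0},{"translation":[1.4,0,28],"angular":[0,0,0],"jaw":0}]'
python3 -c "
from h import *
rel(541.6,181.3,145,2)"
```

```text
t: 8.25
ee_pos: [541.2, 182.1, 144.8]
orientation: [-2.182, -2.259, -0.001]
ft_force: [-1.2, 5.1, -3.1]
width: 25.7
grasp_force: 30.0
t 8.25 pos [541.2 182.1 144.8] yaw 1.99 tilt [-2.0e-04  1.3e-03 -1.0e+00] q0,q6 [0.3  0.27] F [-1.2  5.1 -3.1] w 25.7 g 30.0
shift [-0.8  0.4 -0.2] turn z -0.0002
```

```bash
python3 -m creep '[{"translation":[0.5,0,1],"angular":[0,0,0],"jaw":0},{"translation":[1,0,2],"angular":[0,0,0],"jaw":0},{"translation":[1,0,3],"angular":[0,0,0],"jaw":0},{"translation":[1,0,4],"angular":[0,0,0],"jaw":0},{"translation":[1,0,4],"angular":[0,0,0],"jaw":0},{"translation":[1,0,4],"angular":[0,0,0],"jaw":0},{"translation":[1,0,4],"angular":[0,0,0],"jaw":0},{"translation":[1,0,4],"angular":[0,0,0],"jaw":0}]'
python3 -c "
from h import *
rel(541.6,181.3,145,2);print(ctrl.get_obs()['moment'])"
```

```text
t: 9.25
ee_pos: [540.8, 182.6, 140.7]
orientation: [-2.182, -2.259, 0.001]
ft_force: [-2.6, 4.1, -1.9]
width: 25.7
grasp_force: 30.0
t 9.25 pos [540.8 182.6 140.7] yaw 2.0 tilt [-1.e-03  4.e-04 -1.e+00] q0,q6 [0.3  0.27] F [-2.6  4.1 -1.9] w 25.7 g 30.0
shift [-1.4  0.8 -4.3] turn z 0.0
[1.00530659 0.48124248 0.05311131]
```

It dropped in (no resistance). Press on over the ball.

```bash
python3 -m creep '[{"translation":[0.7,-0.5,2],"angular":[0,0,0],"jaw":0},{"translation":[0.7,-0.5,4],"angular":[0,0,0],"jaw":0},{"translation":[0.7,-0.5,6],"angular":[0,0,0],"jaw":0},{"translation":[0.7,-0.5,8],"angular":[0,0,0],"jaw":0},{"translation":[0.7,-0.5,10],"angular":[0,0,0],"jaw":0},{"translation":[0.7,-0.5,11],"angular":[0,0,0],"jaw":0},{"translation":[0.7,-0.5,12],"angular":[0,0,0],"jaw":0},{"translation":[0.7,-0.5,12],"angular":[0,0,0],"jaw":0}]'
python3 -c "
from h import *
rel(541.6,181.3,124,2);print(ctrl.get_obs()['moment'])"
```

```text
t: 10.25
ee_pos: [540.8, 182.9, 128.6]
orientation: [-2.182, -2.26, 0.0]
ft_force: [-0.7, 2.2, -2.4]
width: 25.6
grasp_force: 30.0
t 10.25 pos [540.8 182.9 128.6] yaw 2.01 tilt [-1.e-04 -1.e-04 -1.e+00] q0,q6 [0.31 0.27] F [-0.7  2.2 -2.4] w 25.6 g 30.0
shift [-1.6  0.8  4.6] turn z 0.0001
[0.32151443 0.21122069 0.06922675]
```

```bash
python3 -m creep '[{"translation":[0.3,0,1],"angular":[0,0,0],"jaw":0},{"translation":[0.3,0,2],"angular":[0,0,0],"jaw":0},{"translation":[0.3,0,3],"angular":[0,0,0],"jaw":0},{"translation":[0.3,0,4],"angular":[0,0,0],"jaw":0},{"translation":[0.3,0,5],"angular":[0,0,0],"jaw":0},{"translation":[0.3,0,5.5],"angular":[0,0,0],"jaw":0},{"translation":[0.3,0,6],"angular":[0,0,0],"jaw":0},{"translation":[0.3,0,6],"angular":[0,0,0],"jaw":0}]'
python3 - <<'E'
from h import *
rel(541.6,181.3,124,2);print(ctrl.get_obs()['moment'])
S=avg("side",2)
cv2.imwrite("pics/ins2.png",cv2.resize(S[130:210,250:330,::-1],(600,600),interpolation=cv2.INTER_CUBIC))
E
```

```text
t: 11.25
ee_pos: [540.6, 183.2, 123.8]
orientation: [-2.182, -2.26, 0.0]
ft_force: [-4.4, -1.4, 6.8]
width: 25.8
grasp_force: 30.0
t 11.25 pos [540.6 183.2 123.8] yaw 2.01 tilt [-2.e-04 -1.e-04 -1.e+00] q0,q6 [0.31 0.27] F [-4.4 -1.4  6.8] w 25.8 g 30.0
shift [-1.9  0.9 -0.2] turn z 0.0002
[-0.29631405  0.87132846 -0.01470239]
```

View pics/ins2.png

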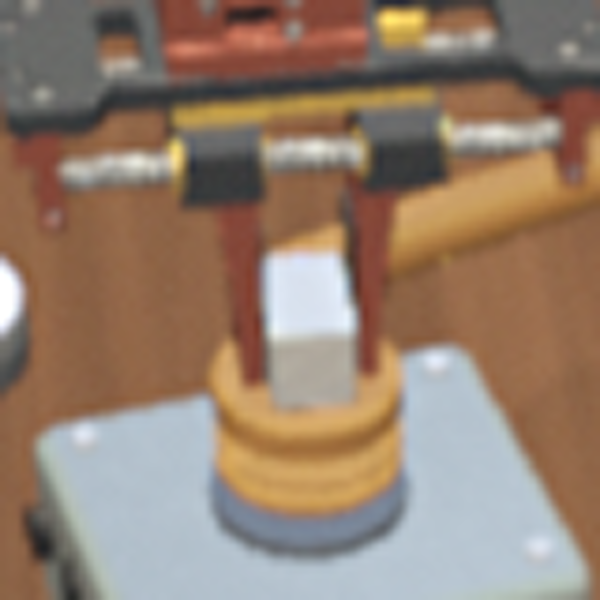

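The wheel now sits down over the shoulder (hidden, bottom edge at crop row ≈515). Press a little more to verify home.

```bash
python3 -m creep '[{"translation":[0,-0.5,0.5],"angular":[0,0,0],"jaw":0},{"translation":[0,-0.5,1],"angular":[0,0,0],"jaw":0},{"translation":[0,-0.5,1.5],"angular":[0,0,0],"jaw":0},{"translation":[0,-0.5,2],"angular":[0,0,0],"jaw":0},{"translation":[0,-0.5,2.5],"angular":[0,0,0],"jaw":0},{"translation":[0,-0.5,2.5],"angular":[0,0,0],"jaw":0},{"translation":[0,-0.5,2.5],"angular":[0,0,0],"jaw":0},{"translation":[0,-0.5,2.5],"angular":[0,0,0],"jaw":0}]'
python3 - <<'E'
from h import *
rel(541.6,181.3,124,2);print(ctrl.get_obs()['moment'])
import sys
for z in (151,155,160): print(z,((proj("side",(541,182.5,z))[0]-[250,130]+.5)*7.5).round(0))
for z in (85,89,95): print(z,((proj("side",(541,152.5,z))[0]-[250,130]+.5)*7.5).round(0))
E
```

```text
t: 12.35
ee_pos: [540.7, 183.3, 123.7]
orientation: [2.182, 2.26, 0.002]
ft_force: [-10.7, -3.5, 28.3]
width: 25.9
grasp_force: 30.0
t 12.35 pos [540.7 183.3 123.7] yaw 2.01 tilt [ 1.2e-03  2.0e-04 -1.0e+00] q0,q6 [0.31 0.27] F [-10.7  -3.5  28.3] w 25.9 g 30.0
shift [-2.   0.8 -0.3] turn z 0.0002
[-0.83047091  2.20031423 -0.02086822]
151 [302. 291.]
155 [302. 281.]
160 [302. 267.]
85 [315. 520.]
89 [315. 510.]
95 [314. 495.]
```

Hard stop: force rose to 28 N with no travel, TCP 123.7 (expected 124) — home. Unload, release, lift.

```bash
python3 -m creep '[{"translation":[0,0.5,-1.5],"angular":[0,0,0],"jaw":0},{"translation":[0,0,-3],"angular":[0,0,0],"jaw":0.7},{"translation":[0,0,-3],"angular":[0,0,0],"jaw":0.7},{"translation":[0,0,-3],"angular":[0,0,0],"jaw":0.7},{"translation":[0,0,-3],"angular":[0,0,0],"jaw":0.7},{"translation":[0,0,-8],"angular":[0,0,0],"jaw":0.7},{"translation":[0,0,-25],"angular":[0,0,0],"jaw":0.7},{"translation":[0,0,-55],"angular":[0,0,0],"jaw":0.7}]'
python3 -c "
from h import *
rel(646,-278,180,-41.5)
rel(443,-150,200,-41.5)"
```

```text
t: 13.35
ee_pos: [539.8, 183.1, 176.2]
orientation: [-2.182, -2.26, 0.002]
ft_force: [0.9, 0.7, 0.1]
width: 61.6
grasp_force: 0.0
t 13.35 pos [539.8 183.1 176.2] yaw 2.01 tilt [-1.4e-03 -5.0e-04 -1.0e+00] q0,q6 [0.31 0.27] F [0.9 0.7 0.1] w 61.6 g 0.0
shift [-464.5   89.9   -3.8] turn z 0.7594
t 13.35 pos [539.8 183.1 176.2] yaw 2.01 tilt [-1.4e-03 -5.0e-04 -1.0e+00] q0,q6 [0.31 0.27] F [0.9 0.7 0.1] w 61.6 g 0.0
shift [-329.5 -108.5  -23.5] turn z 0.7594
```

```bash
python3 -m creep '[{"translation":[-12,2,-10],"angular":[0,0,0.02],"jaw":1},{"translation":[-50,10,-20],"angular":[0,0,0.09],"jaw":1},{"translation":[-107,21,-20],"angular":[0,0,0.2],"jaw":1},{"translation":[-166,32,-20],"angular":[0,0,0.33],"jaw":1},{"translation":[-225,43,-20],"angular":[0,0,0.46],"jaw":1},{"translation":[-284,55,-20],"angular":[0,0,0.6],"jaw":1},{"translation":[-343,66,-10],"angular":[0,0,0.71],"jaw":1},{"translation":[-400,77,0],"angular":[0,0,0.76],"jaw":1}]'
python3 -c "
from h import *
rel(646,-278,80,-41.5)"
```

```text
t: 14.35
ee_pos: [631.1, -216.7, 175.6]
orientation: [2.867, 1.284, 0.001]
ft_force: [-0.3, 1.1, -0.1]
width: 87.8
grasp_force: 0.0
t 14.35 pos [ 631.1 -216.7  175.6] yaw -41.75 tilt [ 5.e-04 -3.e-04 -1.e+00] q0,q6 [-0.35  0.38] F [-0.3  1.1 -0.1] w 87.8 g 0.0
shift [-35.8  51.9  95.6] turn z -0.0044
```

```bash
python3 -m creep '[{"translation":[-13,19,10],"angular":[0,0,0],"jaw":1},{"translation":[-25,36,30],"angular":[0,0,0],"jaw":1},{"translation":[-33,47,50],"angular":[0,0,-0.004],"jaw":1},{"translation":[-35.8,51.9,70],"angular":[0,0,-0.004],"jaw":1},{"translation":[-35.8,51.9,85],"angular":[0,0,-0.004],"jaw":1},{"translation":[-35.8,51.9,92],"angular":[0,0,-0.004],"jaw":1},{"translation":[-35.8,51.9,95],"angular":[0,0,-0.004],"jaw":1},{"translation":[-35.8,51.9,95],"angular":[0,0,-0.004],"jaw":1}]'
python3 - <<'E'
from h import *
rel(646,-278,32,-41.5)
S=avg("side",2)
cv2.imwrite("pics/tr.png",cv2.resize(S[270:420,290:440,::-1],(600,600),interpolation=cv2.INTER_CUBIC))
E
```

```text
t: 15.35
ee_pos: [646.7, -274.7, 80.9]
orientation: [2.862, 1.296, 0.001]
ft_force: [0.6, 0.0, 0.1]
width: 87.9
grasp_force: 0.0
t 15.35 pos [ 646.7 -274.7   80.9] yaw -41.28 tilt [ 5.e-04 -2.e-04 -1.e+00] q0,q6 [-0.42  0.3 ] F [0.6 0.  0.1] w 87.9 g 0.0
shift [-2.9  1.6 48.9] turn z 0.0038
```

View pics/tr.png

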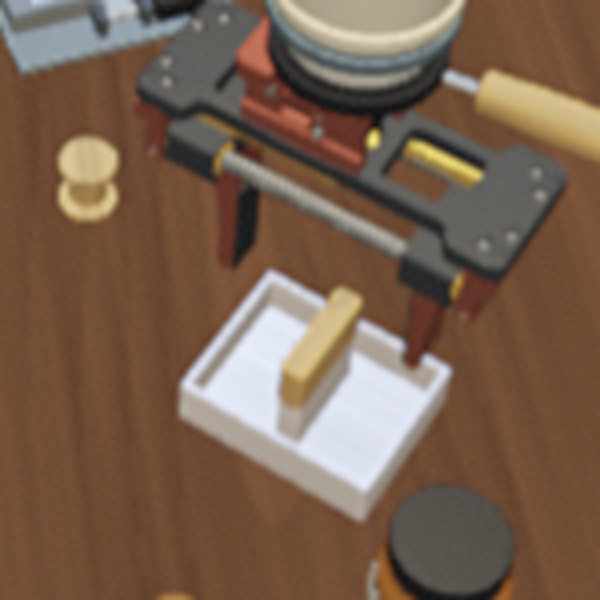

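The open fingers straddle the grip (grip centre crop ≈(322,345)), aligned and clear of the jar. Descend and grip.

```bash
python3 -m creep '[{"translation":[-1.5,1,10],"angular":[0,0,0],"jaw":1},{"translation":[-2.5,1.6,25],"angular":[0,0,0],"jaw":1},{"translation":[-2.5,1.6,38],"angular":[0,0,0],"jaw":0.6},{"translation":[-2.5,1.6,45],"angular":[0,0,0],"jaw":0.4},{"translation":[-2.5,1.6,48],"angular":[0,0,0],"jaw":0.4},{"translation":[-2.5,1.6,48],"angular":[0,0,0],"jaw":0.4},{"translation":[-2.5,1.6,48],"angular":[0,0,0],"jaw":0.4},{"translation":[-2.5,1.6,48],"angular":[0,0,0],"jaw":0}]'
python3 -m creep '[{"translation":[0,0,0],"angular":[0,0,0],"jaw":0},{"translation":[0,0,0],"angular":[0,0,0],"jaw":0},{"translation":[0,0,0],"angular":[0,0,0],"jaw":0},{"translation":[0,0,0],"angular":[0,0,0],"jaw":0},{"translation":[0,0,0],"angular":[0,0,0],"jaw":0},{"translation":[0,0,0],"angular":[0,0,0],"jaw":0},{"translation":[0,0,0],"angular":[0,0,0],"jaw":0},{"translation":[0,0,0],"angular":[0,0,0],"jaw":0}]'
python3 -c "
from h import *
rel(646,-278,32,-41.5)"
```

```text
t: 16.45
ee_pos: [646.2, -278.1, 33.0]
orientation: [2.862, 1.295, 0.001]
ft_force: [-0.8, -0.0, -0.6]
width: 31.3
grasp_force: 0.0
t: 17.45
ee_pos: [645.8, -277.9, 32.7]
orientation: [-2.862, -1.295, 0.0]
ft_force: [-3.2, 2.6, 4.7]
width: 13.6
grasp_force: 30.0
t 17.45 pos [ 645.8 -277.9   32.7] yaw -41.31 tilt [-2.e-04  1.e-04 -1.e+00] q0,q6 [-0.42  0.3 ] F [-3.2  2.6  4.7] w 13.6 g 30.0
shift [0.  0.2 0.7] turn z 0.0033
```

```bash
python3 -m creep '[{"translation":[0,0,-3],"angular":[0,0,0],"jaw":0},{"translation":[0,0,-12],"angular":[0,0,0],"jaw":0},{"translation":[0,0,-28],"angular":[0,0,0],"jaw":0},{"translation":[0,0,-48],"angular":[0,0,0],"jaw":0},{"translation":[0,0,-68],"angular":[0,0,0],"jaw":0},{"translation":[0,0,-83],"angular":[0,0,0],"jaw":0},{"translation":[0,0,-90],"angular":[0,0,0],"jaw":0},{"translation":[0,0,-90],"angular":[0,0,0],"jaw":0}]'
python3 -c "
from h import *
rel(574,34.7,122,12.6)"
```

```text
t: 18.45
ee_pos: [646.1, -278.0, 123.1]
orientation: [2.862, 1.295, 0.001]
ft_force: [-0.3, -0.5, -3.6]
width: 13.9
grasp_force: 30.0
t 18.45 pos [ 646.1 -278.   123.1] yaw -41.31 tilt [ 8.e-04 -3.e-04 -1.e+00] q0,q6 [-0.42  0.3 ] F [-0.3 -0.5 -3.6] w 13.9 g 30.0
shift [ 187.3 -260.6    0.9] turn z -0.9409
```

```bash
python3 -m creep '[{"translation":[7,-10,0],"angular":[0,0,-0.04],"jaw":0},{"translation":[25,-35,0],"angular":[0,0,-0.13],"jaw":0},{"translation":[53,-74,0],"angular":[0,0,-0.28],"jaw":0},{"translation":[84,-117,0],"angular":[0,0,-0.44],"jaw":0},{"translation":[115,-160,0],"angular":[0,0,-0.61],"jaw":0},{"translation":[144,-201,0],"angular":[0,0,-0.77],"jaw":0},{"translation":[168,-234,0],"angular":[0,0,-0.9],"jaw":0},{"translation":[179,-249,0],"angular":[0,0,-0.941],"jaw":0}]'
python3 -c "
from h import *
rel(574,34.7,70,12.6)"
```

```text
t: 19.45
ee_pos: [575.5, 23.2, 121.9]
orientation: [-1.957, -2.456, 0.002]
ft_force: [0.0, -0.8, -3.4]
width: 14.0
grasp_force: 30.0
t 19.45 pos [575.5  23.2 121.9] yaw 12.89 tilt [-1.8e-03  1.0e-04 -1.0e+00] q0,q6 [ 0.02 -0.21] F [ 0.  -0.8 -3.4] w 14.0 g 30.0
shift [11.5  1.2 51.9] turn z 0.005
```

```bash
python3 -m creep '[{"translation":[5,0,5],"angular":[0,0,0],"jaw":0},{"translation":[10,0.5,15],"angular":[0,0,0],"jaw":0},{"translation":[13,0.5,28],"angular":[0,0,0],"jaw":0},{"translation":[13,0.5,40],"angular":[0,0,0],"jaw":0},{"translation":[13,0.5,48],"angular":[0,0,0],"jaw":0},{"translation":[13,0.5,52],"angular":[0,0,0],"jaw":0},{"translation":[13,0.5,52],"angular":[0,0,0],"jaw":0},{"translation":[13,0.5,52],"angular":[0,0,0],"jaw":0}]'
python3 - <<'E'
from h import *
rel(574,34.7,70,12.6)
S=avg("side",3)
cv2.imwrite("pics/cr.png",cv2.resize(S[200:310,250:360,::-1],(600,600),interpolation=cv2.INTER_CUBIC))
k=600/110
o=ctrl.get_obs();c,s=np.cos(np.radians(12.6)),np.sin(np.radians(12.6))
Rz=np.array([[c,-s],[s,c]])
def box(p,a,b,z):
    P=np.array([(-a,-b),(a,-b),(a,b),(-a,b)])@Rz.T+p
    return ((proj("side",np.c_[P,[z]*4])-[250,200]+.5)*k).round(0).tolist()
print("tray rim expected",box(o["ee_pos"][:2],50,40,o["ee_pos"][2]-32.7+25))
print("tray foot expected",box(o["ee_pos"][:2],50,40,o["ee_pos"][2]-32.7))
print("cradle wall inner",box((574,34.7),54,44,22))
E
```

```text
t: 20.45
ee_pos: [575.0, 33.6, 70.8]
orientation: [1.964, 2.451, 0.001]
ft_force: [0.7, 1.0, -3.9]
width: 14.0
grasp_force: 30.0
t 20.45 pos [575.   33.6  70.8] yaw 12.6 tilt [ 7.e-04 -0.e+00 -1.e+00] q0,q6 [ 0.04 -0.18] F [ 0.7  1.  -3.9] w 14.0 g 30.0
shift [ 1.3 -0.7  0.8] turn z 0.0001
tray rim expected [[254.0, 312.0], [490.0, 254.0], [421.0, 128.0], [193.0, 181.0]]
tray foot expected [[255.0, 356.0], [488.0, 298.0], [420.0, 172.0], [195.0, 225.0]]
cradle wall inner [[247.0, 391.0], [496.0, 329.0], [422.0, 190.0], [181.0, 247.0]]
```

View pics/cr.png

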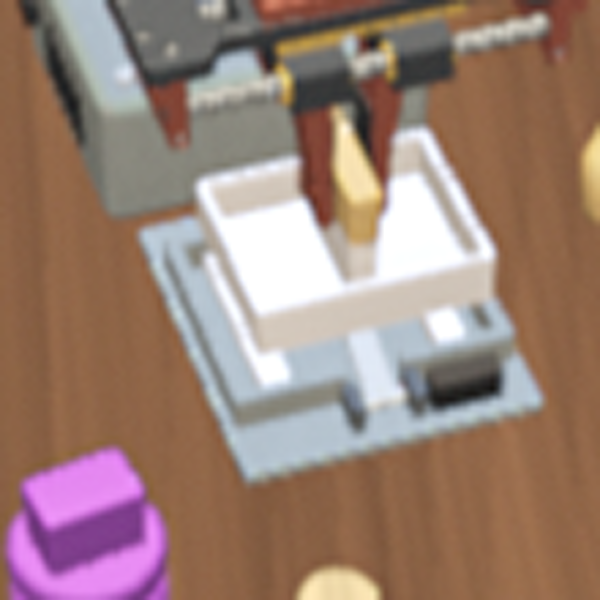

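Tray rim corners at crop (258,317), (496,254), (425,127), (196,185) — square with the cradle, slightly toward −y/+x. Contact on the spindle put it ~1.5 mm further +y than the camera said, so I shift (+2.5,−1.3) and lower.

```bash
python3 -m creep '[{"translation":[1.5,-0.8,0],"angular":[0,0,0],"jaw":0},{"translation":[2.5,-1.3,1],"angular":[0,0,0],"jaw":0},{"translation":[2.5,-1.3,4],"angular":[0,0,0],"jaw":0},{"translation":[2.5,-1.3,8],"angular":[0,0,0],"jaw":0},{"translation":[2.5,-1.3,12],"angular":[0,0,0],"jaw":0},{"translation":[2.5,-1.3,16],"angular":[0,0,0],"jaw":0},{"translation":[2.5,-1.3,19],"angular":[0,0,0],"jaw":0},{"translation":[2.5,-1.3,19],"angular":[0,0,0],"jaw":0}]'
python3 -c "
from h import *
rel(573.2,35.8,46.7,12.6);print(ctrl.get_obs()['moment'])"
```

```text
t: 21.6
ee_pos: [572.7, 35.8, 51.2]
orientation: [-1.964, -2.452, 0.001]
ft_force: [0.4, -0.6, -2.8]
width: 13.7
grasp_force: 30.0
t 21.6 pos [572.7  35.8  51.2] yaw 12.61 tilt [-4.e-04 -1.e-04 -1.e+00] q0,q6 [ 0.04 -0.18] F [ 0.4 -0.6 -2.8] w 13.7 g 30.0
shift [-0.1  0.5  4.5] turn z 0.0001
[-0.0684229  -0.02955119 -0.0196208 ]
```

```bash
python3 -m creep '[{"translation":[0,0.3,1],"angular":[0,0,0],"jaw":0},{"translation":[0,0.3,2],"angular":[0,0,0],"jaw":0},{"translation":[0,0.3,3],"angular":[0,0,0],"jaw":0},{"translation":[0,0.3,4],"angular":[0,0,0],"jaw":0},{"translation":[0,0.3,4.5],"angular":[0,0,0],"jaw":0},{"translation":[0,0.3,5],"angular":[0,0,0],"jaw":0},{"translation":[0,0.3,5],"angular":[0,0,0],"jaw":0},{"translation":[0,0.3,5],"angular":[0,0,0],"jaw":0}]'
python3 -c "
from h import *
rel(573.2,35.8,46.7,12.6);print(ctrl.get_obs()['moment'])"
```

```text
t: 22.6
ee_pos: [573.2, 35.9, 46.6]
orientation: [1.964, 2.452, 0.0]
ft_force: [-0.7, 0.3, -0.3]
width: 13.9
grasp_force: 30.0
t 22.6 pos [573.2  35.9  46.6] yaw 12.61 tilt [ 2.e-04  0.e+00 -1.e+00] q0,q6 [ 0.04 -0.18] F [-0.7  0.3 -0.3] w 13.9 g 30.0
shift [-0.1 -0.1 -0.1] turn z 0.0001
[0.04606331 0.07361019 0.03425281]
```

```bash
python3 -m creep '[{"translation":[0,0,0.5],"angular":[0,0,0],"jaw":0},{"translation":[0,0,0.5],"angular":[0,0,0],"jaw":0},{"translation":[0,0,0.5],"angular":[0,0,0],"jaw":0.5},{"translation":[0,0,0.5],"angular":[0,0,0],"jaw":0.5},{"translation":[0,0,0.5],"angular":[0,0,0],"jaw":0.5},{"translation":[0,0,0.5],"angular":[0,0,0],"jaw":0.5},{"translation":[0,0,0],"angular":[0,0,0],"jaw":0.5},{"translation":[0,0,-5],"angular":[0,0,0],"jaw":0.5}]'
python3 -m creep '[{"translation":[0,0,-15],"angular":[0,0,0],"jaw":0.5},{"translation":[0,0,-30],"angular":[0,0,0],"jaw":0.5},{"translation":[0,0,-55],"angular":[0,0,0],"jaw":0.5},{"translation":[0,0,-85],"angular":[0,0,0],"jaw":0.5},{"translation":[-20,0,-120],"angular":[0,0,0],"jaw":0.5},{"translation":[-60,0,-150],"angular":[0,0,0],"jaw":0.5},{"translation":[-110,0,-160],"angular":[0,0,0],"jaw":0.5},{"translation":[-160,0,-160],"angular":[0,0,0],"jaw":0.5}]'
python3 - <<'E'
from h import *
rel(573.2,35.8,46.7,12.6)
S=avg("side",3);T=avg("top",3)
a=cv2.resize(S[150:300,230:380,::-1],(400,400),interpolation=cv2.INTER_CUBIC)
b=cv2.resize(T[190:310,205:325,::-1],(400,400),interpolation=cv2.INTER_CUBIC)
cv2.imwrite("pics/fin.png",np.hstack([a,b]))
c,s=np.cos(np.radians(12.6)),np.sin(np.radians(12.6));Rz=np.array([[c,-s],[s,c]])
def box(p,a,b,z): return np.c_[np.array([(-a,-b),(a,-b),(a,b),(-a,b)])@Rz.T+p,[z]*4]
B=box((574,34.7),50,40,39)
print(((proj("side",B)-[230,150]+.5)*400/150).round(0).tolist(),((proj("top",B)-[205,190]+.5)*400/120+[400,0]).round(0).tolist())
E
```

```text
t: 23.6
ee_pos: [572.9, 35.9, 51.4]
orientation: [-1.964, -2.451, 0.001]
ft_force: [-0.3, 0.7, 0.5]
width: 44.0
grasp_force: 0.0
t: 24.6
ee_pos: [609.2, -121.7, 214.5]
orientation: [1.961, 2.45, 0.003]
ft_force: [0.7, 0.3, -0.2]
width: 44.2
grasp_force: 0.0
t 24.6 pos [ 609.2 -121.7  214.5] yaw 12.64 tilt [ 4.1e-03 -8.0e-04 -1.0e+00] q0,q6 [-0.22 -0.44] F [ 0.7  0.3 -0.2] w 44.2 g 0.0
shift [161.9  -1.3 167.5] turn z 0.0006
[[177.0, 306.0], [291.0, 278.0], [257.0, 216.0], [147.0, 242.0]] [[762.0, 210.0], [733.0, 94.0], [639.0, 117.0], [668.0, 234.0]]
```

View pics/fin.png

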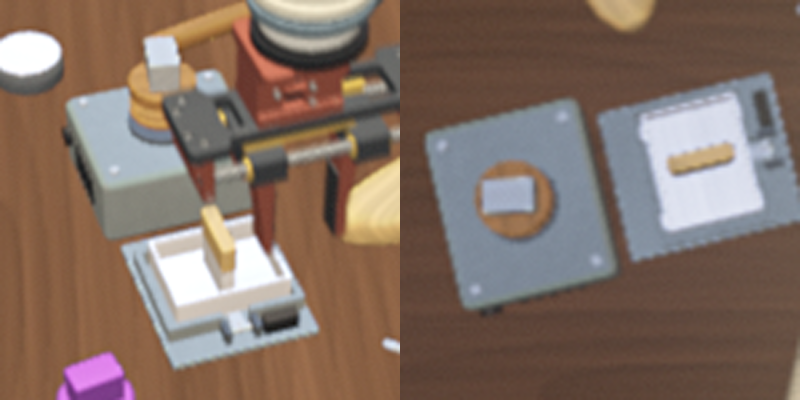

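The tray lies inside the cradle walls with its rim where a home tray's should be (side crop ≈(175,305), (290,278)). The head is down on the shoulder and the gripper touches nothing. Handing in.

```bash
python3 -c "
from workcell import ctrl
print(ctrl.close_job())"
```

```text
the job is handed in; nothing more can be done
None
```

I handed the job in at about 25 s of the 72 s allowed. The burnishing head is pressed home on the square drive, where a 28 N push met a hard stop at the home height; I did not see or hear the click itself. The dust tray was then lowered into the cradle, where it looks flat in the final pictures at the fully home height; the interlock lever was not read directly.

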